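# Hang the screw cup in the notch of the component bin's rim

## Robot

A 6-joint arm with a two-finger parallel gripper is mounted at the origin on the work surface. World frame = base frame: x ahead of the robot, y to its left, z up, the work surface at z = 0. Lengths are in m, angles in degrees, forces in N, time in s.
With the tool pointing down it reaches from about 0.4 to 0.925 m from the base axis. Payload 3.4 kg.
Tool frame: the origin (TCP) lies at the very end of the fingers, on their centre line; the grasp point (between the pads) lies 19 mm behind it (ctrl.grip_depth is the distance from the TCP to the grasp point, in m); z points along the fingers, y is the line along which they close (so a half turn about z gives the same grasp; the last joint's range is limited). The gripper opens to 85 mm and grips with 20 to 120 N. Pads are 22 mm wide; open, the fingers measure 114 mm over their backs; the gripper's body (76 mm by 85 mm) begins 54 mm behind the grasp point. The pads swing forward as they close: fully open they stand 13 mm farther back than shut.
Start: joints at [59.387, 17.578, 86.31, -0, 76.112, -4.211], TCP at [0.256, 0.515, 0.231] pointing down, gripper open.
Joint ranges: [-179.03, 179.03], [-60, 130.46], [8.19, 133.38], [-81.62, 261.62], [5.75, 156.47], [-153.77, 153.77]. Speed limits (degrees/s): [147.25, 147.25, 180, 180, 180, 180].

## Interface

Orientations are given as [roll, pitch, yaw] about the fixed x, y, z axes, in that order (R = Rz(yaw) Ry(pitch) Rx(roll)).
In Python, from cell import ctrl gives the robot as it stands. The module is installed in compiled form; this text tells all that it offers.
- The arm moves only by the tool arm_command, never from a script. Its argument "commands" is text: rows parted by semicolons, each of 6 numbers parted by spaces: the shift along the tool's x, y, z in m, then the turn, a rotation vector about the tool's x, y, z in rad. In form: dx dy dz wx wy wz; .... A call has 1 to 20 rows; each row is the pose to reach, as a shift and turn from the pose commanded when the call began, along the tool's axes at that moment; what a row does not reach only later rows make up. A row lasts 1/10 s, in which the tool goes at most 50 mm and 8.59 degrees, less where a joint would pass 70% of its speed; a pose out of reach is approached as far as the arm can. A call with a gripper value outside its range is refused whole. "grip" is the finger opening in m, from 0 to 0.0854, set as the call begins (left out, the last holds). The fingers move at their own pace and stop on an object; "newtons" is the grip in N (left out, the last holds). Time passes only in rows, so rows that repeat a pose let the fingers close. It gives the time, the measured TCP pose, the force, the opening and the grip force at its end, in the units of the state.
- ctrl.sense(): the state, without advancing time (a new reading comes with each control period).
- ctrl.read_camera(name): name is "scene" or "top" or "wrist"; returns a dict with "img" (420x560x3 uint8, red, green, blue), "depth" (420x560 float32, m along the optical axis (not along the pixel's ray), 0 where there is no reading), "intrinsics" (3x3 intrinsics, pixels), "k1" (the pictures are not rectified: a ray, as slopes to the right and down, at radius r is drawn at 1 + k1 r^2 times it, then the intrinsics apply), "R" (3x3) and "t" (3): a world point X has camera coordinates R X + t; the wrist camera has in their place "hand_eye" (4x4, takes a point from camera to tool coordinates, whose origin is the TCP and whose axes are the flange's). Camera axes: x right, y down, z forward; pixel columns grow to the right and rows downward; lengths in m; the calibration is good to about 2 mm. A picture is of the moment at which its call begins: read the wrist's pose just before it.
- ctrl.close_job(): hands the job in; it is judged then, once.
The state is a dict: "t": time; "joint_positions": joint angles; "joint_vel": joint speeds; "joint_efforts": joint torques, N m; "tool_pos": TCP position; "orientation": TCP orientation; "wrist_force": force on the tool from outside, world axes, zero at the start; "moment": the same for the moment, N m; "gripper_width": finger opening in m; "grasp_force": force on a finger pad.
Only numpy, scipy, OpenCV 4.12 (cv2) and the standard library are available. Lean on these libraries where they do the work, as an engineer would, in place of code of your own. Each camera call takes 0.05 s, during which the arm holds its last target. There are 200 camera calls.

## Task

Pick up the small steel cup of screws and hang it by its own hook on the front rim of the grey component bin, with the cup on the outside, facing the robot. The rim strip has one notch somewhere along it: feel gently along the rim for it, seat the hook fully down in the notch while you still hold the cup, then let go and leave the cup hanging there. Keep the cup upright, never press hard on the rim, and leave the spool, jar and screwdriver where they are.

Things in the scene. Friction and masses are not known exactly. Their poses are not given: they have to be found in the camera images.
- cup_mid (a point): Centre, half-way up (34 mm above the underside), of the loose steel cup standing on the bench: square, 46 mm deep (x), 44 mm wide (y), 45 mm tall, 110 to 225 g. x points from cup to its hook (within 25 degrees of straight away from the robot at the start), y along its width, z up. Grasp it across its width by the two side faces; the hook's top is 35 mm above this point.
- cup_hook (a point): Inside top of the cup's own hook, the point that rests on the rim: +32 mm x, 0 y, +32 mm z from cup_mid, axes as cup_mid. The hook is a steel strap 14 mm wide (y), 3 mm thick, that rises from the cup's back (+x) face, runs over a 12 mm gap (along x) and turns down; its tip reaches 15 mm below this point.
- rim (a point): Middle of the bin's front rim: mid-thickness of the rim strip, at the strip's top edge, 100 mm above the bench. x points into the bin, away from the robot (yaw within 0.3 rad), y along the rim, z up. The hook's inside top is level with this point when resting on the top edge, and 9 mm lower when seated in the notch, whose centre is anywhere within 50 mm of this point along y and is not measured.
- bin: The fixed grey steel bin, 350 wide, 150 deep; origin under its centre, axes as rim. On its front wall (4 mm thick, 84 mm tall) stands an aluminium rim strip 6 mm thick, 250 mm long, rigid, not moved by gentle forces. The strip has one notch 9 mm deep, 18 mm wide at its flat bottom, its sides sloping out to 24 mm at the top edge. Contact is hard: stay well below 25 N.
- cup: The same cup; origin at the centre of its underside, axes as cup_mid. Walls 2.5 mm, a few brass screws inside. Seated in the notch it hangs with its underside 25 mm above the bench.
- spool_mid (a point): Bystander: centre of a loose black spool of copper wire standing on its end, 60 mm across, 40 mm high. It stands in front of the bin, on the other side from the cup.
- jar_mid (a point): Bystander: centre of a loose clear jar with black cap, 60 mm across, 85 mm high, to the left of the bin.
- driver: Bystander: a loose screwdriver with black handle lying on the bench to the right of the bin; origin under its middle.
Mind the look-alikes: they are no part of the job. Leave any blue or green look-alike of the cup alone.

How it is judged:
By the outcome, as a careful person would: the job done as asked, in the order asked, and still so for the second after the job is handed in, with the robot touching nothing.
It also fails if it takes over 64 s, if anything falls off the work surface, if the arm or the gripper's body presses on something with over 40 N, if the wrist force passes 120 N, or if a joint passes its speed limit or range.

## Working session

There is one attempt and no reset: what is moved stays moved. The work goes in short steps, Python scripts to look and compute and a tool call to move; the robot and the scene stay as the last step left them, time stands still between calls to the robot, and variables do not carry over. Pictures are saved under pics/ and viewed, at most 10 in all, crops included, and the job is handed in when it is done.

Besides the shell and the picture viewer there is one more tool, called after "Call:" by a JSON object that holds its "method" and its "body". arm_command: Moves the arm, as the interface text tells. Its arguments: {"type":"object","properties":{"commands":{"type":"string"},"grip":{"type":"number"},"newtons":{"type":"number"}},"required":["commands"]}

```bash
mkdir -p pics; cat > h.py <<'E'
import numpy as np, cv2
from cell import ctrl
from scipy.spatial.transform import Rotation as Ro
def cam(n):
    s=ctrl.sense(); c=ctrl.read_camera(n); c['s']=s
    if n=='wrist':
        T=np.eye(4); T[:3,:3]=Ro.from_euler('xyz',s['orientation'],degrees=True).as_matrix(); T[:3,3]=s['tool_pos']
        M=np.linalg.inv(T@np.array(c['hand_eye'])); c['R']=M[:3,:3]; c['t']=M[:3,3]
    c['R']=np.array(c['R']);c['t']=np.array(c['t']);c['K']=np.array(c['intrinsics'])
    return c
def rays(c,uv):
    uv=np.array(uv,float).reshape(-1,1,2)
    p=cv2.undistortPoints(uv,c['K'],np.array([c['k1'],0,0,0.])).reshape(-1,2)
    return np.c_[p,np.ones(len(p))]
def onplane(c,uv,z):
    d=rays(c,uv)@c['R']; o=-c['R'].T@c['t']
    return o+d*((z-o[2])/d[:,2])[:,None]
def cloud(c):
    h,w=c['depth'].shape; u,v=np.meshgrid(np.arange(w),np.arange(h))
    r=rays(c,np.stack([u,v],-1).reshape(-1,2))*c['depth'].reshape(-1,1)
    return ((r-c['t'])@c['R']).reshape(h,w,3)
def save(n,img,k=1): cv2.imwrite('pics/'+n,cv2.resize(img[:,:,::-1],None,fx=k,fy=k,interpolation=cv2.INTER_CUBIC))
E
python3 - <<'E'
from h import *
import pickle
print(ctrl.sense(), ctrl.grip_depth)
for n in ['scene','top']:
    c=cam(n); save(n+'.png',c['img'],1.4); pickle.dump({k:v for k,v in c.items()},open(n+'.pkl','wb')); print(n,c['k1'],(-c['R'].T@c['t']).round(3),c['K'].round(1).tolist())
E
```

```text
{'t': 0.0, 'joint_positions': array([ 5.93851528e+01,  1.76215655e+01,  8.63835238e+01,  1.92986251e-04,
        7.61105279e+01, -4.21192549e+00]), 'joint_vel': array([ 0.00036138,  0.06483534,  0.00836268,  0.0536008 , -0.00873634,
       -0.04949099]), 'joint_efforts': array([-5.96442192e-05, -4.57559073e+01, -2.51918203e+01, -1.00353011e-04,
        1.34758136e-02, -5.23505463e-06]), 'tool_pos': array([0.25536445, 0.51440944, 0.23039039]), 'orientation': array([-1.79884709e+02, -8.67833342e-03,  1.53597023e+02]), 'wrist_force': array([ 0.54211346, -0.46846981,  0.19817939]), 'moment': array([-0.02341311,  0.01106243,  0.00894544]), 'grasp_force': 0.0, 'gripper_width': 0.08536015333529105} 0.0187
scene -0.03794331521730791 [0.95  0.524 0.886] [[450.6, 0.0, 277.4], [0.0, 450.6, 208.9], [0.0, 0.0, 1.0]]
top -0.00013977530698545553 [ 0.453 -0.018  1.186] [[398.8, 0.0, 278.7], [0.0, 398.8, 206.9], [0.0, 0.0, 1.0]]
```

View pics/scene.png

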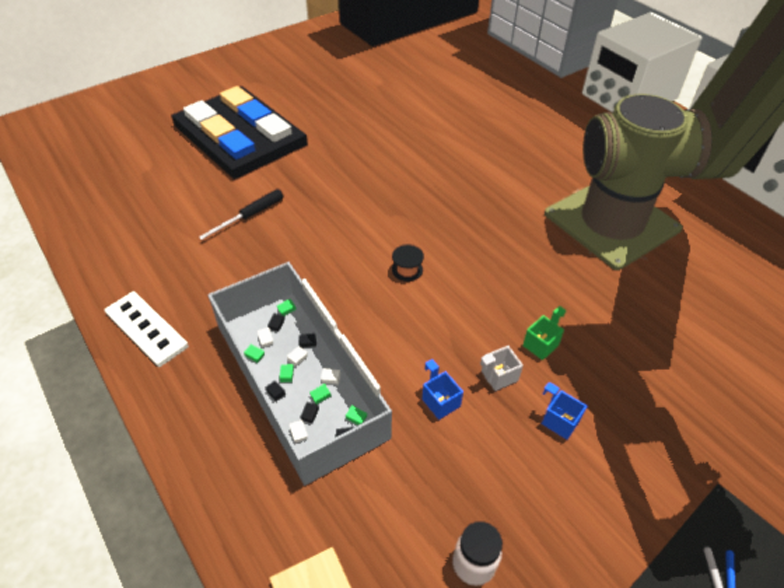

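View pics/top.png

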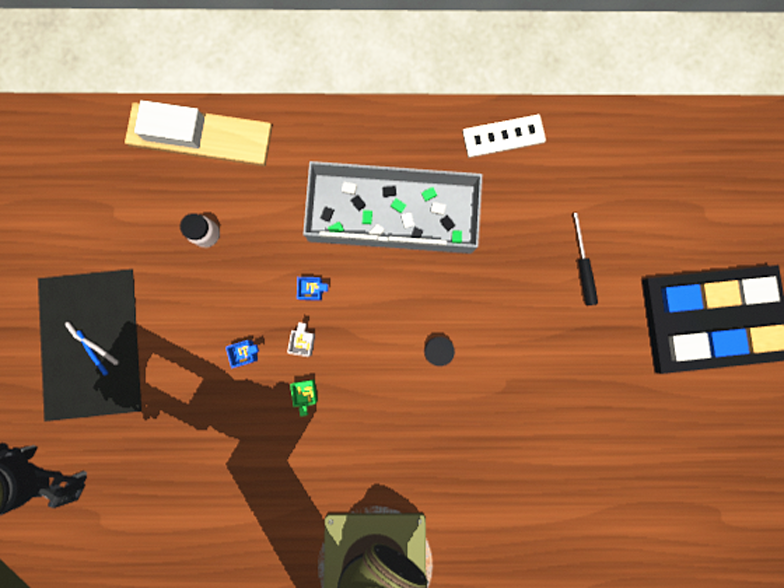

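```bash
python3 - <<'E'
from h import *
import pickle
t=pickle.load(open('top.pkl','rb')); s=pickle.load(open('scene.pkl','rb'))
P=cloud(t)
# cup in top: non-blue/green/wood bright gray
def gray(img): 
    hsv=cv2.cvtColor(img,cv2.COLOR_RGB2HSV); return (hsv[...,1]<60)&(hsv[...,2]>90)
m=gray(t['img']); 
R=np.zeros_like(m); R[222:258,200:230]=1
m1=m&R&(P[...,2]>0.012)
vv,uu=np.where(m1); print('cup top px',uu.mean(),vv.mean(),len(uu))
Q=P[m1]; print(np.percentile(Q,[1,10,50,90,99],axis=0).round(3))
print('depth z map'); 
print((P[222:258:2,202:230:2,2]*1000).round().astype(int))
# rim
R=np.zeros_like(m); R[110:185,210:350]=1
Z=P[...,2]; m2=(R>0)&(Z>0.092)&(Z<.11)
print('rim n',m2.sum()); Q=P[m2]; 
(a,b),res=np.polyfit(Q[:,1],Q[:,0],1,cov=False),0
print('x=a*y+b',a,b,'ymin/max',Q[:,1].min(),Q[:,1].max(),'z',np.median(Q[:,2]), 'resid',np.std(Q[:,0]-a*Q[:,1]-b))
save('topc.png',np.hstack([t['img'][100:270,195:355]]),4.0)if 0 else None
c1=s['img'][190:290,190:400]; save('scenec.png',c1,3.8)
E
```

```text
cup top px 214.55474452554745 241.83211678832117 137
[[0.427 0.127 0.014]
 [0.43  0.13  0.022]
 [0.461 0.148 0.045]
 [0.483 0.173 0.07 ]
 [0.49  0.176 0.073]]
depth z map
[[ 0 -1 -4  1 -5  1 -1  0  3 -1  3  2  0  2]
 [ 3  0  3 -1  2  1 -3 -2  0  3  1 -2 -2  2]
 [-1  2  4 -2  1 -1  2 -1 -4  2  3 -2 -3  4]
 [ 3  1  6 -1 -3  2  0  2  3  1  2 -3  0  1]
 [ 0  2  3  0  0  1 70  4  0  0  1 -3  0 -2]
 [-2  1 -1 -1  0 -2 70 70  5  2  0 -2  1  2]
 [ 1 -1  2  1  0 73 70 68  1  3  3  6  1  1]
 [ 1  3  3 46 48 68 70 71 42 -3  0  0  2 -3]
 [-1  5  3 46 11  3  4 -1  3 46 47 18 -3 -1]
 [-2  0 -2 39  7  8  8 -1  4  3 46 12  1  0]
 [-1  1 -1 29  3  8  1  3  5  7 44  4 -1 -2]
 [ 1 -1 46 27  2 14  8  8  2  2 38 -2  1  5]
 [ 3 -1 47 19  1  4  8  2  4 13 32  2  3  5]
 [-4 -1 45 15  4  4  5  3  5 12 19 -1  0  1]
 [ 3 -1 39  4  3 -1  1  2  1 47 16  2 -3  1]
 [ 1  0  4 -1 49 47 46 31  7 44  8  1 -1  2]
 [ 0  1 -1 -2  1 -3 -1  1 -1  1  0  3  2  0]
 [ 1  1  1  0  2  2  3 -2  1 -4  1  1  1  2]]
rim n 236
x=a*y+b 0.07312695423605504 0.6586724537501693 ymin/max -0.1403650361932494 0.10822587845178194 z 0.10005681794652045 resid 0.0019773081934482423
```

View pics/scenec.png

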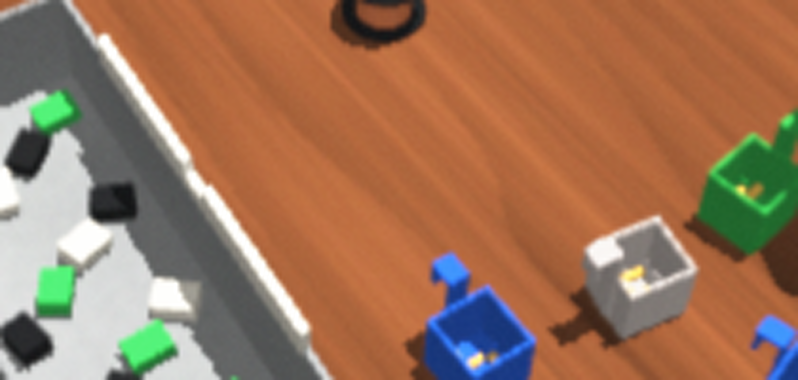

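```bash
cat >> h.py <<'E'
def delta(p,rpy):
    s=ctrl.sense(); R=Ro.from_euler('xyz',s['orientation'],degrees=True); T=Ro.from_euler('xyz',rpy,degrees=True)
    return (R.inv().apply(np.array(p)-s['tool_pos'])).round(4),(R.inv()*T).as_rotvec().round(4)
E
python3 - <<'E'
from h import *
import pickle
t=pickle.load(open('top.pkl','rb')); s=pickle.load(open('scene.pkl','rb'))
P=cloud(t); Z=P[...,2]
B=np.zeros(Z.shape,bool); B[222:258,200:230]=1
m=B&(Z>.036)&(Z<.05); q=onplane(t,np.argwhere(m)[:,::-1],.045)[:,:2]
r=cv2.minAreaRect((q*1000).astype(np.float32)); print('cup rect mm',r)
h=B&(Z>.06)&(Z<.08); hq=onplane(t,np.argwhere(h)[:,::-1],.068)[:,:2]; print('hook',hq.mean(0),len(hq))
c=np.array(r[0])/1000; d=hq.mean(0)-c; print('yaw from hook',np.degrees(np.arctan2(d[1],d[0])))
n=onplane(s,[[241.8,237.4]],.093)[0]; print('notch guess',n)
w=cam('wrist'); print(np.array(w['hand_eye']).round(3), w['K'][0])
E
```

```text
cup rect mm ((452.3018798828125, 151.51980590820312), (45.01976013183594, 48.749237060546875), 80.28388214111328)
hook [0.48246096 0.14665485] 36
yaw from hook -9.163436146520239
notch guess [ 0.65700078 -0.01620974  0.093     ]
[[-0.001 -0.964 -0.264  0.065]
 [ 1.    -0.001 -0.001 -0.   ]
 [ 0.001 -0.264  0.964 -0.143]
 [ 0.     0.     0.     1.   ]] [314.63740112   0.         282.28794694]
```

```bash
python3 -c "
from h import *
print(delta([.452,.151,.19],[180,0,170.5]))"
```

```text
(array([-0.3378, -0.2382,  0.0409]), array([-0.0016, -0.0004, -0.295 ]))
```

Call:
{"method": "arm_command", "body": {"commands": "-0.338 -0.238 0.04 -0.002 0 -0.295; -0.338 -0.238 0.04 -0.002 0 -0.295; -0.338 -0.238 0.04 -0.002 0 -0.295; -0.338 -0.238 0.04 -0.002 0 -0.295; -0.338 -0.238 0.04 -0.002 0 -0.295; -0.338 -0.238 0.04 -0.002 0 -0.295; -0.338 -0.238 0.04 -0.002 0 -0.295; -0.338 -0.238 0.04 -0.002 0 -0.295; -0.338 -0.238 0.04 -0.002 0 -0.295; -0.338 -0.238 0.04 -0.002 0 -0.295; -0.338 -0.238 0.04 -0.002 0 -0.295; -0.338 -0.238 0.04 -0.002 0 -0.295; -0.338 -0.238 0.04 -0.002 0 -0.295", "grip": 0.085, "newtons": 30}}

```text
t: 1.45
tool_pos: [0.452, 0.1526, 0.1914]
orientation: [179.9, 0.0, 170.6]
wrist_force: [0.9, 0.3, 0.1]
gripper_width: 0.0853
grasp_force: 0.0
```

```bash
python3 - <<'E'
from h import *
import pickle
w=cam('wrist'); pickle.dump(w,open('w1.pkl','wb')); save('w1.png',w['img'],1.4)
P=cloud(w);Z=P[...,2]
print(cv2.projectPoints(np.array([[.452,.151,.045]]),cv2.Rodrigues(w['R'])[0],w['t'],w['K'],np.array([w['k1'],0,0,0.]))[0])
hsv=cv2.cvtColor(w['img'],cv2.COLOR_RGB2HSV)
near=np.hypot(P[...,0]-.452,P[...,1]-.151)<.05
m=near&(Z>.040)&(Z<.05); q=onplane(w,np.argwhere(m)[:,::-1],.045)[:,:2]
print('cup',cv2.minAreaRect((q*1000).astype(np.float32)),len(q),np.median(Z[m]))
h=near&(Z>.062)&(Z<.075)&(P[...,0]>.46); q=onplane(w,np.argwhere(h)[:,::-1],.069)[:,:2]; print('hook',cv2.minAreaRect((q*1000).astype(np.float32)),len(q),np.median(Z[h]))
E
```

```text
[[[281.59130216 189.92214118]]]
cup ((451.9604797363281, 150.543212890625), (43.97787857055664, 47.38844680786133), 80.20882415771484) 582 0.0446891901949652
hook ((481.8822326660156, 145.46734619140625), (12.61701488494873, 18.945375442504883), 80.49092102050781) 312 0.06872285848539697
```

View pics/w1.png

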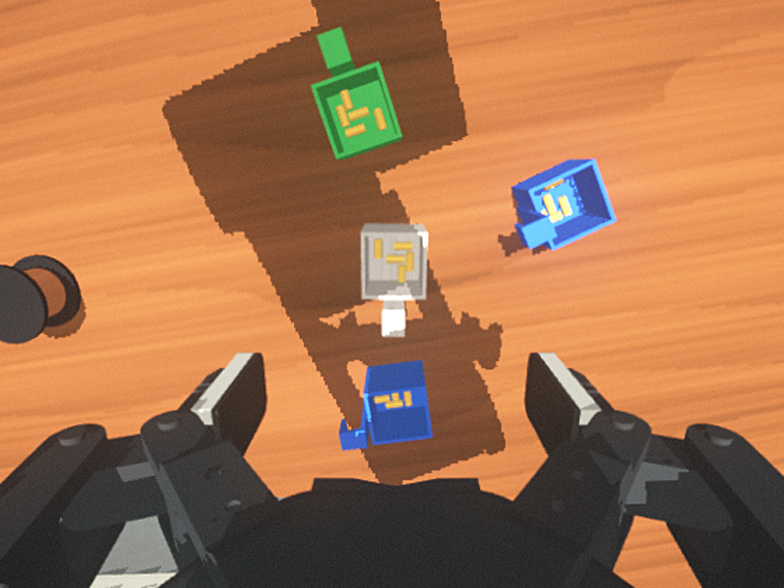

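```bash
python3 -c "
from h import *
print(ctrl.sense()['tool_pos'],delta([.452,.1505,.0155],[180,0,170.2]))"
```

```text
[0.45208151 0.1526241  0.19141117] (array([-0.0002, -0.0025,  0.1759]), array([0.0022, 0.0003, 0.0072]))
```

Call:
{"method": "arm_command", "body": {"commands": "0 -0.002 0.04 0.002 0 0.007; 0 -0.002 0.08 0.002 0 0.007; 0 -0.002 0.11 0.002 0 0.007; 0 -0.002 0.13 0.002 0 0.007; 0 -0.002 0.15 0.002 0 0.007; 0 -0.002 0.165 0.002 0 0.007; 0 -0.002 0.175 0.002 0 0.007; 0 -0.002 0.175 0.002 0 0.007; 0 -0.002 0.175 0.002 0 0.007"}}

```text
t: 2.4
tool_pos: [0.4525, 0.1504, 0.0165]
orientation: [180.0, 0.0, 170.1]
wrist_force: [1.0, 0.0, -0.2]
gripper_width: 0.0848
grasp_force: 0.0
```

Call:
{"method": "arm_command", "body": {"commands": "0 0 0 0 0 0; 0 0 0 0 0 0; 0 0 0 0 0 0; 0 0 0 0 0 0; 0 0 0 0 0 0; 0 0 0 0 0 0; 0 0 0 0 0 0; 0 0 0 0 0 0; 0 0 0 0 0 0; 0 0 0 0 0 0", "grip": 0.03, "newtons": 30}}

```text
t: 3.4
tool_pos: [0.4531, 0.1501, 0.0171]
orientation: [180.0, 0.1, 170.1]
wrist_force: [-0.5, 0.9, 5.7]
gripper_width: 0.0436
grasp_force: 31.7
```

Call:
{"method": "arm_command", "body": {"commands": "0 0 -0.01 0 0 0; 0 0 -0.03 0 0 0; 0 0 -0.06 0 0 0; 0 0 -0.09 0 0 0; 0 0 -0.12 0 0 0; 0 0 -0.14 0 0 0; 0 0 -0.14 0 0 0; 0 0 -0.14 0 0 0; 0 0 -0.14 0 0 0", "newtons": 40}}

```text
t: 4.3
tool_pos: [0.4509, 0.1496, 0.155]
orientation: [-179.9, -0.1, 170.1]
wrist_force: [-0.3, 0.6, -1.9]
gripper_width: 0.0432
grasp_force: 42.6
```

```bash
python3 - <<'E'
from h import *
import pickle
w=cam('wrist'); pickle.dump(w,open('w2.pkl','wb')); save('w2.png',w['img'],1.4)
s=w['s']; print(s['tool_pos'],s['orientation'],s['wrist_force'],s['moment'])
P=cloud(w); T=Ro.from_euler('xyz',s['orientation'],degrees=True)
L=T.inv().apply((P-s['tool_pos']).reshape(-1,3)).reshape(P.shape)*1000
# points near cup in tool frame
hsv=cv2.cvtColor(w['img'],cv2.COLOR_RGB2HSV)
near=(abs(L[...,0])<60)&(abs(L[...,1])<21)&(L[...,2]>-65)&(L[...,2]<25)&(w['depth']>0)
h=near&(L[...,2]<-42)&(L[...,2]>-62)&(L[...,0]<-15); print('hook tool',np.percentile(L[h],[2,50,98],axis=0).round(1),h.sum())
c=near&(abs(L[...,2]+28)<6); print('cup top tool',np.percentile(L[c],[2,50,98],axis=0).round(1),c.sum())
E
```

```text
[0.45093243 0.14955184 0.15497117] [-1.79926948e+02 -1.47199666e-01  1.70096261e+02] [-0.32439744  0.59590319 -1.87488173] [-0.00286462 -0.04589112 -0.00476329]Traceback (most recent call last):
  File "<stdin>", line 10, in <module>
    return _quantile_unchecked(
        a, q, axis, out, overwrite_input, method, keepdims, weights)
    return _ureduce(a,
                    func=_quantile_ureduce_func,
    ...<5 lines>...
                    overwrite_input=overwrite_input,
                    method=method)
    r = func(a, **kwargs)
    result = _quantile(arr,
                       quantiles=q,
    ...<2 lines>...
                       out=out,
                       weights=wgt)
    slices_having_nans = np.isnan(arr[-1, ...])
                                  ~~~^^^^^^^^^
IndexError: index -1 is out of bounds for axis 0 with size 0
```

View pics/w2.png

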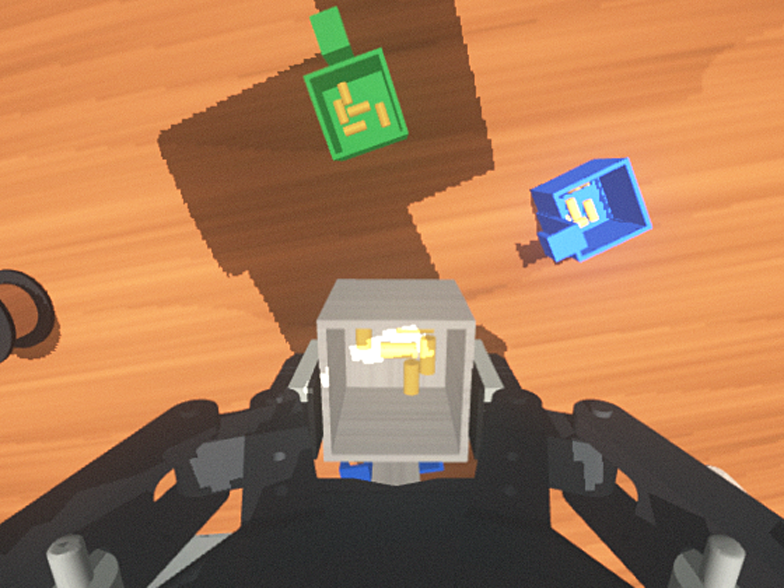

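```bash
python3 - <<'E'
from h import *
import pickle
w=pickle.load(open('w2.pkl','rb')); s=w['s']; T=Ro.from_euler('xyz',s['orientation'],degrees=True)
q=onplane(w,np.array([[318,320],[475,320],[326,461],[467,461]])/1.4,.183)
print((T.inv().apply(q-s['tool_pos'])*1000).round(1))
P=cloud(w); L=T.inv().apply((P-s['tool_pos']).reshape(-1,3)).reshape(P.shape)*1000
for u,v in [(396,324),(322,350),(470,350),(396,457)]: 
  b=L[int(v/1.4)-2:int(v/1.4)+3,int(u/1.4)-2:int(u/1.4)+3].reshape(-1,3); print(np.median(b,axis=0).round(1))
# rim: refine yaw & ends with top image
t=pickle.load(open('top.pkl','rb')); P=cloud(t); Z=P[...,2]
B=np.zeros(Z.shape,bool);B[110:185,210:350]=1
m=B&(Z>.093)&(Z<.108); q=onplane(t,np.argwhere(m)[:,::-1],.1)[:,:2]
r=cv2.minAreaRect((q*1000).astype(np.float32)); print('strip',r)
# outer bin
m=B&(Z>.076)&(Z<.112); q=onplane(t,np.argwhere(m)[:,::-1],.084)[:,:2]; print('bin',cv2.minAreaRect((q*1000).astype(np.float32)))
# scene camera
sc=pickle.load(open('scene.pkl','rb')); P=cloud(sc); Z=P[...,2]
m=(Z>.095)&(Z<.106)&(P[...,0]>.62)&(P[...,0]<.69)&(P[...,1]>-.17)&(P[...,1]<.14); q=onplane(sc,np.argwhere(m)[:,::-1],.1)[:,:2]
print('strip scene',cv2.minAreaRect((q*1000).astype(np.float32)),np.polyfit(q[:,1],q[:,0],1),len(q))
hist,e=np.histogram(q[:,1],bins=np.arange(-.16,.13,.006)); print(list(zip(e.round(3),hist)))
E
```

```text
[[ 24.  -22.4 -27.9]
 [ 23.9  20.9 -28. ]
 [-21.7 -22.3 -28.1]
 [-21.7  20.8 -28.1]]
[ 23.   -1.2 -27.7]
[ 15.  -21.8 -27.8]
[ 14.9  19.8 -27.7]
[-20.3  -1.3 -27.6]
strip ((657.4026489257812, -16.325660705566406), (249.1861572265625, 7.564733505249023), 85.88766479492188)
bin ((728.9807739257812, -36.81517028808594), (350.1701354980469, 152.16090393066406), 85.82970428466797)
strip scene ((658.4586181640625, -16.984207153320312), (252.7717742919922, 8.869316101074219), 85.5862045288086) [0.07547698 0.65939931] 304
[(np.float64(-0.16), np.int64(0)), (np.float64(-0.154), np.int64(0)), (np.float64(-0.148), np.int64(1)), (np.float64(-0.142), np.int64(6)), (np.float64(-0.136), np.int64(7)), (np.float64(-0.13), np.int64(5)), (np.float64(-0.124), np.int64(8)), (np.float64(-0.118), np.int64(5)), (np.float64(-0.112), np.int64(8)), (np.float64(-0.106), np.int64(6)), (np.float64(-0.1), np.int64(7)), (np.float64(-0.094), np.int64(6)), (np.float64(-0.088), np.int64(6)), (np.float64(-0.082), np.int64(7)), (np.float64(-0.076), np.int64(7)), (np.float64(-0.07), np.int64(5)), (np.float64(-0.064), np.
[... 370 characters left out ...]
(0.002), np.int64(9)), (np.float64(0.008), np.int64(8)), (np.float64(0.014), np.int64(8)), (np.float64(0.02), np.int64(8)), (np.float64(0.026), np.int64(9)), (np.float64(0.032), np.int64(8)), (np.float64(0.038), np.int64(9)), (np.float64(0.044), np.int64(8)), (np.float64(0.05), np.int64(9)), (np.float64(0.056), np.int64(9)), (np.float64(0.062), np.int64(10)), (np.float64(0.068), np.int64(9)), (np.float64(0.074), np.int64(9)), (np.float64(0.08), np.int64(8)), (np.float64(0.086), np.int64(9)), (np.float64(0.092), np.int64(11)), (np.float64(0.098), np.int64(9)), (np.float64(0.104), np.int64(9)), (np.float64(0.11), np.int64(0)), (np.float64(0.116), np.int64(0)), (np.float64(0.122), np.int64(0))]
```

```bash
python3 -c "
from h import *
print(delta([.6291,.019,.101],[180,0,175.8]))"
```

```text
(array([-0.1981, -0.0979,  0.0534]), array([-0.0013, -0.003 , -0.0995]))
```

Call:
{"method": "arm_command", "body": {"commands": "-0.03 -0.015 0 -0.001 -0.002 -0.02; -0.06 -0.03 0 -0.001 -0.002 -0.04; -0.09 -0.045 0 -0.001 -0.002 -0.06; -0.12 -0.06 0 -0.001 -0.002 -0.08; -0.15 -0.075 0 -0.001 -0.002 -0.1; -0.175 -0.087 0 -0.001 -0.002 -0.1; -0.19 -0.095 0.01 -0.001 -0.002 -0.1; -0.198 -0.098 0.02 -0.001 -0.002 -0.1; -0.198 -0.098 0.035 -0.001 -0.002 -0.1; -0.198 -0.098 0.045 -0.001 -0.002 -0.1; -0.198 -0.098 0.053 -0.001 -0.002 -0.1; -0.198 -0.098 0.053 -0.001 -0.002 -0.1; -0.198 -0.098 0.053 -0.001 -0.002 -0.1"}}

```text
t: 5.65
tool_pos: [0.6302, 0.0198, 0.1033]
orientation: [179.9, 0.1, 175.9]
wrist_force: [0.4, -0.1, -1.9]
gripper_width: 0.0433
grasp_force: 42.6
```

```bash
python3 - <<'E'
from h import *
import pickle
c=cam('scene'); pickle.dump(c,open('s2.pkl','wb')); s=c['s']
print(s['tool_pos'],s['orientation'],s['wrist_force'])
o=cv2.projectPoints(np.array([[.66,.016,.13]]),cv2.Rodrigues(c['R'])[0],c['t'],c['K'],np.array([c['k1'],0,0,0.]))[0].ravel(); print(o)
u,v=o.astype(int); u0,v0=u-70,v-52; print('crop origin',u0,v0)
save('s2.png',c['img'][v0:v0+105,u0:u0+140],5.6)
P=cloud(c); b=P[v0:v0+105,u0:u0+140]; 
E
```

```text
[0.63018284 0.01979257 0.10330288] [1.79949090e+02 1.05768688e-01 1.75862239e+02] [ 0.42829904 -0.05958083 -1.9130363 ]
[247.84741235 237.2654504 ]
crop origin 177 185
```

View pics/s2.png

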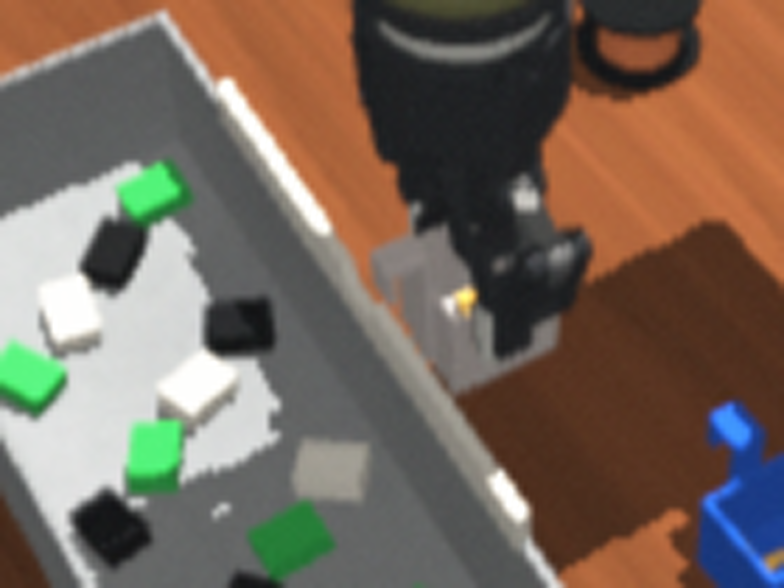

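```bash
python3 - <<'E'
from h import *
import pickle
c=pickle.load(open('s2.pkl','rb')); s=c['s']; f=5.6
px=lambda a: np.array(a)/f+[177,185]-0.4
q=onplane(c,px([[373,250],[394,284],[418,228]]),.1553); print('hook outer corners',q.round(4))
d=np.array([.9973,-.0732]);
T=Ro.from_euler('xyz',s['orientation'],degrees=True); print('tool',(T.inv().apply(q-s['tool_pos'])*1000).round(1))
# rim: edges in same image at z=.1: outer top edge & inner top edges
r=onplane(c,px([[219,88],[232,80],[316,233],[329,225],[367,309],[385,308],[513,547],[526,530]]),.1); print('rim',r.round(4)); print((r[:,:2]-[.658,-.0165])@d*1000)
print((q[:,:2]-[.658,-.0165])@d*1000)
P=cloud(c); L=T.inv().apply((P-s['tool_pos']).reshape(-1,3)).reshape(P.shape)*1000
m=(abs(L[...,1])<12)&(L[...,2]<-46)&(L[...,2]>-60)&(L[...,0]<-15)&(L[...,0]>-60)&(c['depth']>0)
print('hook depth pts tool',np.percentile(L[m],[2,10,50,90,98],axis=0).round(1),m.sum())
E
```

```text
hook outer corners [[0.6662 0.0099 0.1553]
 [0.6685 0.0277 0.1553]
 [0.6468 0.0106 0.1553]]
tool [[-36.7  -7.2 -51.9]
 [-37.7  10.7 -51.9]
 [-17.4  -7.9 -52. ]]
rim [[ 0.651  -0.1397  0.1   ]
 [ 0.6442 -0.1405  0.1   ]
 [ 0.6588 -0.0494  0.1   ]
 [ 0.6523 -0.05    0.1   ]
 [ 0.6625 -0.0055  0.1   ]
 [ 0.6565 -0.0019  0.1   ]
 [ 0.6772  0.1163  0.1   ]
 [ 0.6692  0.1131  0.1   ]]
[ 2.04172466 -4.67417233  3.16507857 -3.2205174   3.67362987 -2.59353739
  9.44573588  1.73108908]
[  6.24108146   7.18584371 -13.1336787 ]
hook depth pts tool [[-38.7  -7.3 -55. ]
 [-37.9  -4.8 -54.1]
 [-30.7   1.3 -52.6]
 [-21.9   6.7 -48.3]
 [-20.8   7.7 -47.1]] 65
```

Call:
{"method": "arm_command", "body": {"commands": "-0.0015 0 0.01 0 0 0; -0.0015 0 0.02 0 0 0; -0.0015 0 0.028 0 0 0; -0.0015 0 0.032 0 0 0; -0.0015 0 0.034 0 0 0; -0.0015 0 0.036 0 0 0; -0.0015 0 0.037 0 0 0; -0.0015 0 0.038 0 0 0; -0.0015 0 0.039 0 0 0; -0.0015 0 0.04 0 0 0"}}

```text
t: 6.7
tool_pos: [0.6323, 0.0192, 0.0635]
orientation: [180.0, 0.2, 175.8]
wrist_force: [0.7, -0.1, -1.7]
gripper_width: 0.0435
grasp_force: 42.6
```

Call:
{"method": "arm_command", "body": {"commands": "0 0 0.0015 0 0 0; 0 0 0.003 0 0 0; 0 0 0.0045 0 0 0; 0 0 0.006 0 0 0; 0 0 0.007 0 0 0; 0 0 0.008 0 0 0; 0 0 0.009 0 0 0; 0 0 0.009 0 0 0"}}

```text
t: 7.5
tool_pos: [0.632, 0.0193, 0.0542]
orientation: [180.0, 0.1, 175.8]
wrist_force: [0.5, 0.5, -2.0]
gripper_width: 0.0437
grasp_force: 42.6
```

Call:
{"method": "arm_command", "body": {"commands": "0 0 0.0005 0 0 0; 0 0 0.001 0 0 0; 0 0 0.0015 0 0 0; 0 0 0.002 0 0 0; 0 0 0.0025 0 0 0; 0 0 0.0025 0 0 0"}}

```text
t: 8.1
tool_pos: [0.6321, 0.0193, 0.0518]
orientation: [180.0, 0.1, 175.8]
wrist_force: [-0.6, 0.0, -2.4]
gripper_width: 0.0434
grasp_force: 42.6
```

Call:
{"method": "arm_command", "body": {"commands": "0 0 0.0005 0 0 0; 0 0 0.0005 0 0 0; 0 0 0.001 0 0 0; 0 0 0.001 0 0 0; 0 0 0.0015 0 0 0; 0 0 0.0015 0 0 0"}}

```text
t: 8.7
tool_pos: [0.6324, 0.0193, 0.051]
orientation: [179.9, 0.2, 175.8]
wrist_force: [-1.7, 0.7, 4.0]
gripper_width: 0.0434
grasp_force: 43.3
```

Call:
{"method": "arm_command", "body": {"commands": "0 -0.001 -0.0003 0 0 0; 0 -0.0025 -0.0003 0 0 0; 0 -0.004 -0.0003 0 0 0; 0 -0.0055 -0.0003 0 0 0; 0 -0.007 -0.0003 0 0 0; 0 -0.0085 -0.0003 0 0 0; 0 -0.01 -0.0003 0 0 0"}}

```text
t: 9.4
tool_pos: [0.6319, 0.0093, 0.051]
orientation: [179.9, 0.2, 175.8]
wrist_force: [0.6, 2.3, 4.1]
gripper_width: 0.0434
grasp_force: 43.3
```

Call:
{"method": "arm_command", "body": {"commands": "0 -0.0015 -0.0002 0 0 0; 0 -0.003 -0.0002 0 0 0; 0 -0.0045 -0.0002 0 0 0; 0 -0.006 -0.0002 0 0 0; 0 -0.0075 -0.0002 0 0 0; 0 -0.009 -0.0002 0 0 0; 0 -0.01 -0.0002 0 0 0"}}

```text
t: 10.1
tool_pos: [0.6308, -0.0008, 0.0509]
orientation: [179.9, 0.1, 175.8]
wrist_force: [1.1, 2.9, 5.5]
gripper_width: 0.043
grasp_force: 43.4
```

Call:
{"method": "arm_command", "body": {"commands": "0 -0.001 0 0 0 0; 0 -0.002 0 0 0 0; 0 -0.003 0 0 0 0; 0 -0.004 0 0 0 0"}}

```text
t: 10.5
tool_pos: [0.6305, -0.0047, 0.0509]
orientation: [179.9, 0.1, 175.8]
wrist_force: [0.5, 3.8, 5.0]
gripper_width: 0.0435
grasp_force: 43.4
```

Call:
{"method": "arm_command", "body": {"commands": "0 -0.001 -0.0003 0 0 0; 0 -0.002 -0.0003 0 0 0; 0 -0.002 -0.0003 0 0 0"}}

```text
t: 10.8
tool_pos: [0.63, -0.0071, 0.0509]
orientation: [180.0, 0.1, 175.8]
wrist_force: [0.0, 0.9, 3.5]
gripper_width: 0.0435
grasp_force: 43.2
```

Call:
{"method": "arm_command", "body": {"commands": "0 -0.001 0 0 0 0; 0 -0.002 0 0 0 0; 0 -0.002 0 0 0 0"}}

```text
t: 11.1
tool_pos: [0.6298, -0.0091, 0.0508]
orientation: [180.0, 0.1, 175.8]
wrist_force: [-0.3, 1.3, 1.6]
gripper_width: 0.0435
grasp_force: 42.9
```

Call:
{"method": "arm_command", "body": {"commands": "0 -0.001 0 0 0 0; 0 -0.002 0 0 0 0; 0 -0.002 0 0 0 0"}}

```text
t: 11.4
tool_pos: [0.6291, -0.0111, 0.0504]
orientation: [180.0, 0.0, 175.8]
wrist_force: [-0.9, -0.5, -1.6]
gripper_width: 0.0435
grasp_force: 42.5
```

Call:
{"method": "arm_command", "body": {"commands": "0 -0.001 0 0 0 0; 0 -0.002 0 0 0 0; 0 -0.003 0 0 0 0; 0 -0.004 0 0 0 0; 0 -0.004 0.0005 0 0 0; 0 -0.004 0.001 0 0 0; 0 -0.004 0.0015 0 0 0; 0 -0.004 0.002 0 0 0; 0 -0.004 0.0025 0 0 0; 0 -0.004 0.003 0 0 0; 0 -0.004 0.003 0 0 0"}}

```text
t: 12.5
tool_pos: [0.6296, -0.0146, 0.048]
orientation: [180.0, 0.1, 175.8]
wrist_force: [-0.1, -0.8, -1.9]
gripper_width: 0.0431
grasp_force: 42.5
```

Dropping into the notch without contact; continue gently.

Call:
{"method": "arm_command", "body": {"commands": "0 0 0.0005 0 0 0; 0 0 0.001 0 0 0; 0 0 0.0015 0 0 0; 0 0 0.002 0 0 0; 0 0 0.0025 0 0 0; 0 0 0.003 0 0 0; 0 0 0.003 0 0 0"}}

```text
t: 13.2
tool_pos: [0.6297, -0.0146, 0.045]
orientation: [180.0, 0.1, 175.8]
wrist_force: [0.5, -0.2, -2.7]
gripper_width: 0.0435
grasp_force: 42.5
```

Call:
{"method": "arm_command", "body": {"commands": "0 0 0.0005 0 0 0; 0 0 0.001 0 0 0; 0 0 0.0015 0 0 0; 0 0 0.002 0 0 0; 0 0 0.0025 0 0 0; 0 0 0.0025 0 0 0"}}

```text
t: 13.8
tool_pos: [0.6296, -0.0146, 0.0425]
orientation: [180.0, 0.1, 175.8]
wrist_force: [1.3, 0.9, -2.6]
gripper_width: 0.0433
grasp_force: 42.5
```

Call:
{"method": "arm_command", "body": {"commands": "0 0 0.0004 0 0 0; 0 0 0.0007 0 0 0; 0 0 0.001 0 0 0; 0 0 0.001 0 0 0"}}

```text
t: 14.2
tool_pos: [0.6299, -0.0147, 0.042]
orientation: [180.0, 0.2, 175.8]
wrist_force: [-2.0, 0.5, 1.1]
gripper_width: 0.0433
grasp_force: 43.0
```

Call:
{"method": "arm_command", "body": {"commands": "0 0 0.0002 0 0 0; 0 0 0.0002 0 0 0; 0 0 0.0002 0 0 0", "newtons": 20}}

```text
t: 14.5
tool_pos: [0.63, -0.0147, 0.042]
orientation: [180.0, 0.2, 175.8]
wrist_force: [-1.5, -0.1, 5.3]
gripper_width: 0.0431
grasp_force: 43.3
```

Call:
{"method": "arm_command", "body": {"commands": "0 0 0 0 0 0; 0 0 0 0 0 0; 0 0 0 0 0 0; 0 0 0 0 0 0; 0 0 0 0 0 0; 0 0 0 0 0 0; 0 0 0 0 0 0; 0 0 0 0 0 0; 0 0 0 0 0 0; 0 0 0 0 0 0", "grip": 0.085}}

```text
t: 15.5
tool_pos: [0.6298, -0.0147, 0.0415]
orientation: [180.0, 0.1, 175.8]
wrist_force: [0.4, 0.2, 0.2]
gripper_width: 0.0855
grasp_force: 0.0
```

Call:
{"method": "arm_command", "body": {"commands": "0 0 -0.005 0 0 0; 0 0 -0.015 0 0 0; 0 0 -0.03 0 0 0; 0 0 -0.05 0 0 0; 0 0 -0.08 0 0 0; 0 0 -0.12 0 0 0; 0 0 -0.16 0 0 0; 0 0 -0.16 0 0 0; 0.1 0 -0.16 0 0 0; 0.1 0 -0.16 0 0 0; 0.1 0 -0.16 0 0 0; 0.1 0 -0.16 0 0 0"}}

```text
t: 16.7
tool_pos: [0.5278, -0.0073, 0.2015]
orientation: [180.0, 0.1, 175.8]
wrist_force: [0.7, 0.3, 0.2]
gripper_width: 0.0854
grasp_force: 0.0
```

```bash
python3 - <<'E'
from h import *
w=cam('wrist'); c=cam('scene'); save('fin.png',np.hstack([cv2.resize(w['img'],(400,300)),cv2.resize(c['img'][165:270,170:310],(400,300),interpolation=cv2.INTER_CUBIC)]))
P=cloud(w); print(w['s']['tool_pos'],w['s']['wrist_force'])
m=(w['depth']>0)&(P[...,0]>.58)&(P[...,0]<.65)&(abs(P[...,1]+.015)<.035)&(P[...,2]>.05)&(P[...,2]<.1)
print(np.percentile(P[m],[2,50,98],axis=0).round(3)); 
m&=P[...,2]>.064; print(cv2.minAreaRect((P[m][:,:2]*1000).astype(np.float32)),np.median(P[m][:,2]))
for a in(.605,.625):
  k=m&(abs(P[...,0]-a)<.008); print(a,np.median(P[k][:,2]).round(4),k.sum())
E
```

```text
[ 0.52776917 -0.0072841   0.20152318] [0.68154161 0.26789977 0.15763013]
[[ 0.603 -0.037  0.051]
 [ 0.646 -0.017  0.064]
 [ 0.65   0.006  0.093]]
((626.3300170898438, -16.078590393066406), (43.697669982910156, 47.6652946472168), 86.43709564208984) 0.06816465840961623
0.605 0.0644 49
0.625 0.0659 79
```

View pics/fin.png

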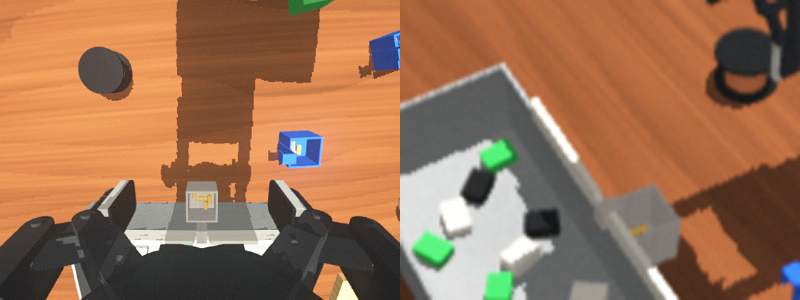

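The wrist view (200,203) and the scene view (640,220) show the cup hanging outside the rim at the notch, upright, with the fingers clear. The spool and the look-alike cups in view look undisturbed.

```bash
python3 -c "
from cell import ctrl
print(ctrl.close_job())"
```

```text
the job is handed in; nothing more can be done
None
```

The steel cup now hangs by its hook in the rim notch, outside the bin and facing the robot; I felt for the notch with about 8 N or less on the rim, seated the hook 9 mm down before letting go, and handed the job in at about 17 s.

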